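# Tip the detergent jug onto its side and flip the keeper over it

### The job

The orange detergent jug is nearly empty: push it over, in its tilting stand, until it lies fully down on its side with its tap over the dosing cup, without lifting it out of its cradle. Then push the green keeper arm over so that it lies flat across the jug, and leave the cup and everything else on the counter where it is.

Things in the scene. Friction and masses are not known exactly. Their poses are not given: they have to be found in the camera images.
- stand: Grey stand fixed to the counter. Origin on the counter straight below the cradle's hinge (which runs along y, z = 90 mm); its x axis is the direction in which the jug tips, y to the left of that. Base 280 x 200 mm, from x = -110 to 170 mm; side walls 82 mm high at y = +-88 mm. The keeper's post, 34 x 12 mm, 190 mm high, stands at x = 100, y = 98 mm.
- cradle (a joint): L-shaped steel cradle under and behind the jug: 0 rad = jug upright (start), 1.57 = end stop, jug lying along the stand's +x, cap foremost. Its slotted back is 175 mm high, its side lips 20 mm. Damped hinge: 3 to 9 N on the jug, 155 mm above the cradle's floor, towards the stand's +x tips it. Let go below 0.4 rad it drops back; beyond 0.8 it sinks by itself to the stop in about 4 s.
- cradle_seat (a point): Point on the cradle's floor where the centre of the jug's underside rests; it turns with the cradle. In the stand's frame at (-47, 0, 90) mm at the start, (0, 0, 137) mm when down; its z axis points along the jug to the cap.
- jug: Orange jug, white cap and tap, loose in the cradle; 90 (x) x 130 (y) mm, body 190 mm high, 222 mm with the cap, 0.4 to 0.8 kg. Origin: centre of its underside, z to the cap, x to the cradle's back plate. Upright, its labelled front face is at x = -92 mm in the stand's frame, from z = 90 mm up. Lying, it reaches from x = 0 to 222 mm there, its upper face 182 mm above the counter.
- keeper (a joint): Green arm, 130 mm long, 28 wide (along the stand's x), 8 thick, hinged on the post: axis along the stand's x through (100, 98, 187) mm. 0 rad = end stop, level, pointing to the stand's -y, 5 mm above the lying jug; 1.57 = upright; it starts at 1.7 to 1.95, leaning out to +y (stop 2.1). A stiff hinge (0.09 N m) holds it where it is left; 1 to 2 N near its end moves it.
- keeper_tip (a point): Free end of the keeper arm, mid thickness, 130 mm from its hinge.
- dosing_cup: Blue dosing cup, radius 30 mm, 55 mm high, on the counter below where the tap comes to lie; origin at the centre of its underside. Leave it alone.
- stain_bottle: White bottle with a blue cap, radius 28 mm, 160 mm high, right of the stand; origin under its centre. Leave it alone.
- peg_jar: Glass jar with a metal lid, radius 36 mm, 100 mm high, right of the stand; origin under its centre. Leave it alone.
- paint_tin: Metal tin, radius 54 mm, 125 mm high, at the robot's right; origin under its centre. Leave it alone.
- softener: Red bottle with a white cap, radius 38 mm, 210 mm high, at the robot's left; origin under its centre. Leave it alone.
- lint_brush: Brush lying on the counter at the robot's left. Leave it alone.
- pod_box: Green pod box with a white lid, 100 x 150 x 110 mm high, at the right; origin under its centre. Leave it alone.
Not all that is in view belongs to the job. There is more than one size of the jug; the job needs the largest.

How it is judged:
On the way, in this order (a step that is already met when the one before it is completed fails the run):
1. the jug lies fully down on its side in the cradle (value of joint cradle above 1.48 rad and angle between jug's own z axis and vertical above 1.4 rad and distance between jug and cradle_seat below 0.025 m), for 0.2 s.
2. the keeper arm lies across the jug (all of step 1 and value of joint keeper below 0.12 rad), for 0.2 s.
At the end, for the whole second after the job is handed in: The cradle is within 0.09 rad of its lower stop (joint above 1.48) with the jug on its side (tilt above 1.4 rad), its foot within 25 mm of its seat in the cradle and at rest; the keeper is below 0.12 rad; every bystander is upright and within 30 mm of where it started (all of step 2 and linear speed of jug below 0.02 m/s and distance of each of dosing_cup, stain_bottle, peg_jar, paint_tin, softener, lint_brush, pod_box from where it was at the start of the episode below 0.03 m and angle between each of dosing_cup, stain_bottle, peg_jar, paint_tin, softener, pod_box's own z axis and vertical below 0.2 rad); the robot touches nothing.
It fails at once if the jug is lifted or pushed out of its seat in the cradle (foot over 35 mm from the seat) (distance between jug and cradle_seat above 0.035 m).
It fails at once if a bystander is knocked over or moved more than 30 mm (distance of any of dosing_cup, stain_bottle, peg_jar, paint_tin, softener, lint_brush, pod_box from where it was at the start of the episode above 0.03 m or angle between any of dosing_cup, stain_bottle, peg_jar, paint_tin, softener, pod_box's own z axis and vertical above 0.5 rad).
It also fails if it takes over 51 s, if anything falls off the work surface, if the arm or the gripper's body presses on something with over 40 N, if the wrist force passes 120 N, or if a joint passes its speed limit or range.

### The arm

A 6-joint arm with a two-finger parallel gripper is mounted at the origin on the work surface. World frame = base frame: x ahead of the robot, y to its left, z up, the work surface at z = 0. Lengths are in m, angles in rad, forces in N, time in s.
With the tool pointing down it reaches from about 0.35 to 0.85 m from the base axis. Payload 8.1 kg.
Tool frame: the origin (TCP) lies at the centre of the arm's flange, where the gripper is bolted on; the fingertips stand 186 mm ahead of it and the grasp point (between the pads) lies 167 mm ahead of it; z points along the fingers, y is the line along which they close (so a half turn about z gives the same grasp; the last joint's range is limited). The gripper opens to 93 mm and grips with 3 to 60 N. Pads are 15 mm wide; open, the fingers measure 128 mm over their backs; the gripper's body (75 mm by 188 mm) begins 65 mm behind the grasp point.
Start: joints at [-1.359, 0.13, 1.488, -0, 1.523, -0.085], TCP at [0.175, -0.574, 0.405] pointing down, gripper open.
Joint ranges: [-2.96, 2.96], [-0.89, 2.26], [0.02, 2.5], [-1.34, 4.48], [0, 2.73], [-2.66, 2.66]. Speed limits (rad/s): [2.39, 2.39, 2.79, 3.14, 3.14, 3.14].

### API

Orientations are given as a rotation vector (axis times angle).
In Python, from plant import robot gives the robot as it stands.
- The arm moves only by the tool apply_moves, never from a script. Its argument "series" is a list of rows, each a list of 2 entries, a list of its own where there are three numbers: the shift along the tool's x, y, z in mm, then the turn, a rotation vector about the tool's x, y, z in rad. A call has 1 to 12 rows; each row shifts and turns the commanded pose from where the row before left it, along the tool's axes as they then stand; what a row does not reach is not made up. A row lasts 1/12 s, in which the tool goes at most 41.7 mm and 7.16 degrees, less where a joint would pass 70% of its speed; a pose out of reach is approached as far as the arm can. A call is refused whole if a number of a shift passes 41.7 or a number of a turn 0.125, either way. A call with a gripper value outside its range is refused whole. "claw" is the opening, from 0 (shut) to 1 (fully open), set as the call begins (left out, the last holds). The fingers move at their own pace and stop on an object; "newtons" is the grip in N (left out, the last holds). Time passes only in rows, so rows that do not move let the fingers close. It gives the time, the measured TCP pose, the force, the opening and the grip force at its end, in the units of the state.
- robot.read_state(): the state, without advancing time (a new reading comes with each control period).
- robot.read_camera(name): name is "scene" or "top" or "wrist"; returns (picture, depth): 420x560x3 uint8, blue, green, red; 420x560 float32, m along the optical axis (not along the pixel's ray), 0 where there is no reading.
- robot.calibration(name): a dict with "fx", "fy", "cx", "cy" (pixels), "D" ([k1, k2, p1, p2, k3] as OpenCV has them; the pictures are not rectified), "extrinsics" (4x4, takes a point from world to camera coordinates). Camera axes: x right, y down, z forward; pixel columns grow to the right and rows downward; lengths in m; the calibration is good to about 2 mm. A picture is of the moment at which its call begins: read the wrist's pose just before it. calibration takes no time and is no camera call; for the wrist camera it gives the pose at the moment of the call.
- robot.close_job(): hands the job in; it is judged then, once.
The state is a dict: "t": time; "q": joint angles; "dq": joint speeds; "joint_torque": joint torques, N m; "tool_pos": TCP position; "orientation": TCP orientation; "force": force on the tool from outside, world axes, zero at the start; "wrist_torque": the same for the moment, N m; "opening": finger opening in m; "gripper_force": force on a finger pad.
Only numpy, scipy, OpenCV 4.12 (cv2) and the standard library are available. Lean on these libraries where they do the work, as an engineer would, in place of code of your own. Each camera call takes 0.05 s, during which the arm holds its last target. There are 200 camera calls.

## Working session

There is one attempt and no reset: what is moved stays moved. The work goes in short steps, Python scripts to look and compute and a tool call to move; the robot and the scene stay as the last step left them, time stands still between calls to the robot, and variables do not carry over. Pictures are saved under pics/ and viewed, at most 10 in all, crops included, and the job is handed in when it is done.

Besides the shell and the picture viewer there is one more tool, called after ">>>" as a command line: name --argument value ..., lists and objects as JSON in quotes. apply_moves: Moves the arm, as the interface text tells. Its arguments: {"type":"object","properties":{"series":{"type":"array"},"claw":{"type":"number"},"newtons":{"type":"number"}},"required":["series"]}

```bash
mkdir -p pics; cat > h.py <<'E'
import numpy as np, cv2
from plant import robot
def world(name,dep,uv):
    c=robot.calibration(name);K=np.array([[c['fx'],0,c['cx']],[0,c['fy'],c['cy']],[0,0,1]])
    uv=np.array(uv,float).reshape(-1,2)
    n=cv2.undistortPoints(uv.reshape(-1,1,2),K,np.array(c['D'])).reshape(-1,2)
    d=np.array([dep[int(v),int(u)] for u,v in uv])
    P=np.c_[n*d[:,None],d]; T=np.linalg.inv(np.array(c['extrinsics']))
    return P@T[:3,:3].T+T[:3,3]
E
python3 - <<'E'
from h import *
for n in ('scene','top'):
    p,d=robot.read_camera(n); cv2.imwrite(f'pics/{n}0.png',p); np.save(n+'0.npy',d)
    c=robot.calibration(n); print(n,np.round(np.linalg.inv(np.array(c['extrinsics'])),3).tolist(),c['fx'])
print(robot.read_state())
E
```

```text
scene [[-0.242, 0.774, -0.586, 1.307], [0.97, 0.19, -0.15, 0.176], [-0.005, -0.605, -0.797, 1.178], [0.0, 0.0, 0.0, 1.0]] 430.4670472687535
top [[-0.005, -0.989, 0.148, 0.328], [-1.0, 0.003, -0.014, 0.017], [0.014, -0.148, -0.989, 1.628], [0.0, 0.0, 0.0, 1.0]] 405.5445065747291
{'t': 0.1, 'q': array([-1.35939717e+00,  1.31065187e-01,  1.48914870e+00,  4.40115784e-05,
        1.52299138e+00, -8.53839910e-02]), 'dq': array([ 4.64075029e-04, -7.26698973e-04, -3.28136305e-03,  1.21914630e-03,
       -5.40238340e-05, -7.48943555e-04]), 'joint_torque': array([ 2.35909320e-03, -5.61341751e+01, -4.93096447e+01,  7.72118149e-02,
        2.92989914e-02, -8.40768053e-05]), 'tool_pos': array([ 0.17546396, -0.57356192,  0.40381622]), 'orientation': array([-3.10547309e+00, -4.64235184e-01,  9.05365895e-05]), 'force': array([ 0.2281841 , -0.17805478,  0.56993123]), 'wrist_torque': array([-0.04009619, -0.00829469,  0.00038317]), 'gripper_force': 0.0, 'opening': 0.0931276978759806}
```

View pics/scene0.png

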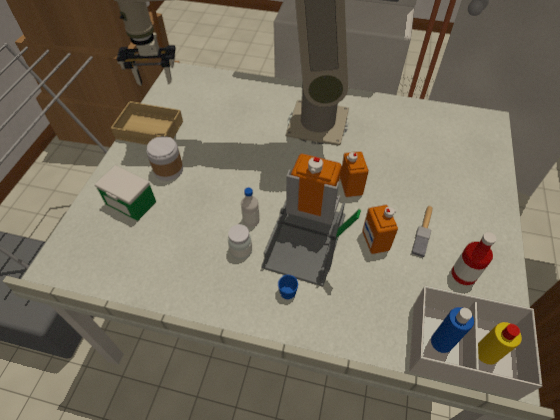

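View pics/top0.png

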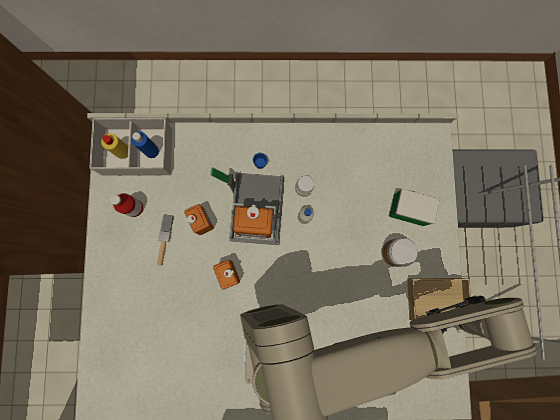

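The largest jug stands in the grey stand at top pixel (253,221), scene (315,185). The look-alikes are the smaller orange jugs at top (199,219) and (227,273), scene (380,230) and (354,174). The keeper is at top (221,176) and the cup at (260,160). Next I'll measure these and check the choice in a crop.

```bash
python3 - <<'E'
from h import *
def cloud(n):
    p=cv2.imread(f'pics/{n}0.png');d=np.load(n+'0.npy')
    vv,uu=np.mgrid[:420,:560]; W=world(n,d,np.c_[uu.ravel(),vv.ravel()]).reshape(420,560,3)
    return p,cv2.cvtColor(p,cv2.COLOR_BGR2HSV),d,W
for n in ('top','scene'):
    p,h,d,W=cloud(n)
    H,S,V=h[...,0].astype(int),h[...,1],h[...,2]
    org=(H>4)&(H<16)&(S>170)&(V>80)&(d>0)
    k,l,st,ce=cv2.connectedComponentsWithStats(org.astype(np.uint8))
    for i in range(1,k):
        if st[i,4]>60:
            q=W[l==i]; zt=np.percentile(q[:,2],95); q=q[q[:,2]>zt-.012]
            r=cv2.minAreaRect((q[:,:2]*1000).astype(np.float32)); print(n,'orange',ce[i].round(),st[i,4],'ztop',zt.round(3),np.round(r[0]),np.round(r[1]),round(r[2],1))
    g=(H>50)&(H<85)&(S>120)&(d>0)
    k,l,st,ce=cv2.connectedComponentsWithStats(g.astype(np.uint8))
    for i in range(1,k):
        if st[i,4]>25:
            q=W[l==i]; print(n,'green',ce[i].round(),st[i,4],q.min(0).round(3),q.max(0).round(3))
            print(q[q[:,2].argsort()][[2,len(q)//2,-3]].round(3).tolist())
    # stand walls (z 75-88mm) & base
    m=(S<60)&(W[...,0]>.3)&(W[...,0]<.85)&(abs(W[...,1]-.08)<.2)&(W[...,2]>.07)&(W[...,2]<.088)
    q=W[m]*1000; r=cv2.minAreaRect(q[:,:2].astype(np.float32)); print(n,'walls',len(q),[np.round(a,1) for a in r])
    if n=='top':
        for nm,(u,v) in dict(cup=(260,160),stain=(307,213),jar=(305,184),tin=(400,252),soft=(125,204)).items(): print(nm,W[v,u].round(3))
        cv2.imwrite('pics/crop.png',np.hstack([cv2.resize(p[140:300,150:350],(400,320),interpolation=2),cv2.resize(cv2.imread('pics/scene0.png')[140:300,230:430],(400,320),interpolation=2)]))
E
```

```text
top orange [198. 219.] 400 ztop 0.142 [506. 285.] [89. 62.] 26.3
top orange [253. 222.] 879 ztop 0.283 [484.  73.] [122.  79.] 85.7
top orange [225. 275.] 368 ztop 0.142 [300. 178.] [89. 60.] 21.6
top green [219. 175.] 122 [0.626 0.164 0.201] [0.653 0.209 0.312]
[[0.638, 0.167, 0.203], [0.633, 0.189, 0.258], [0.652, 0.206, 0.308]]
top green [402. 212.] 251 [ 0.487 -0.602  0.01 ] [ 0.615 -0.463  0.092]
[[0.517, -0.494, 0.014], [0.528, -0.466, 0.054], [0.524, -0.466, 0.091]]
top walls 329 [array([560.3,  71. ]), array([385.7, 259. ]), np.float64(85.0)]
cup [0.76  0.053 0.004]
stain [ 0.519 -0.121  0.163]
jar [ 0.639 -0.121  0.103]
tin [ 0.377 -0.466  0.13 ]
soft [0.556 0.546 0.15 ]
scene orange [356. 175.] 719 ztop 0.141 [307. 179.] [88. 63.] 22.1
scene orange [314. 183.] 1621 ztop 0.282 [486.  74.] [122.  82.] 85.7
scene orange [381. 230.] 912 ztop 0.141 [513. 289.] [85. 64.] 23.6
scene green [141. 204.] 496 [ 0.528 -0.547  0.003] [ 0.622 -0.464  0.091]
[[0.53, -0.468, 0.005], [0.597, -0.486, 0.051], [0.617, -0.49, 0.091]]
scene green [348. 223.] 155 [0.633 0.164 0.199] [0.66  0.211 0.311]
[[0.654, 0.164, 0.205], [0.653, 0.192, 0.265], [0.655, 0.207, 0.309]]
scene walls 450 [array([563.3,  75.2]), array([388.4, 259.4]), np.float64(85.7)]
```

View pics/crop.png

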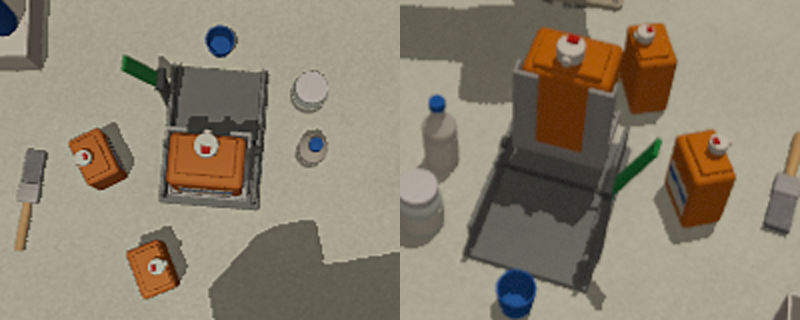

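The crop confirms the choice: the large jug is in the cradle, with its top at z=0.28 and a 122x80 mm top face. The stand's yaw is about -4.3° and its origin about (0.532, 0.070). The keeper hinge should then be at about (0.639, 0.160), which matches what I see. Next I'll approach behind the jug with the fingers shut.

>>> apply_moves --series '[[[0,0,-9],[0,0,0.124]],[[0,0,-9],[0,0,0.124]],[[0,0,-9],[0,0,0.124]],[[19,-34,0],[0,0,0]],[[19,-34,0],[0,0,0]],[[19,-34,0],[0,0,0]],[[19,-34,0],[0,0,0]],[[19,-34,0],[0,0,0]],[[19,-34,0],[0,0,0]],[[19,-34,0],[0,0,0]],[[19,-34,0],[0,0,0]],[[18,-34,0],[0,0,0]]]' --claw 0

```text
t: 1.1
tool_pos: [0.3685, -0.2796, 0.4314]
orientation: [-3.139, 0.118, 0.0]
force: [0.6, -0.6, -0.2]
opening: 0.0178
gripper_force: 0.0
```

>>> apply_moves --series '[[[0,-34,0],[0,0,0]],[[0,-34,0],[0,0,0]],[[0,-34,0],[0,0,0]],[[0,-34,0],[0,0,0]],[[0,-34,0],[0,0,0]],[[0,-34,0],[0,0,0]],[[0,-34,0],[0,0,0]],[[0,-34,0],[0,0,0]],[[0,-34,0],[0,0,0]],[[0,-34,0],[0,0,0]],[[0,-22,0],[0,0,0]],[[0,0,0],[0,0,0]]]'

```text
t: 2.1
tool_pos: [0.3949, 0.0828, 0.4314]
orientation: [-3.138, 0.112, 0.001]
force: [-0.1, -0.5, -0.1]
opening: 0.0005
gripper_force: 0.0
```

>>> apply_moves --series '[[[12,0,0],[0,0,0]],[[12,0,0],[0,0,0]],[[5,0,0],[0,0,0]],[[5,0,0],[0,0,0]],[[5,0,0],[0,0,0]],[[5,0,0],[0,0,0]],[[5,0,0],[0,0,0]],[[5,0,0],[0,0,0]],[[5,0,0],[0,0,0]],[[5,0,0],[0,0,0]],[[5,0,0],[0,0,0]],[[5,0,0],[0,0,0]]]'

```text
t: 3.1
tool_pos: [0.4688, 0.0737, 0.4324]
orientation: [-3.139, 0.119, 0.002]
force: [-6.4, 0.1, 6.3]
opening: 0.0005
gripper_force: 3.7
```

```bash
python3 - <<'E'
from h import *
p,d=robot.read_camera('scene'); cv2.imwrite('pics/s1.png',cv2.resize(p[60:320,200:480],(784,728))[:600])
print(robot.read_state()['force'])
E
```

```text
[-1.78597663 -0.06799251  1.16300327]
```

View pics/s1.png

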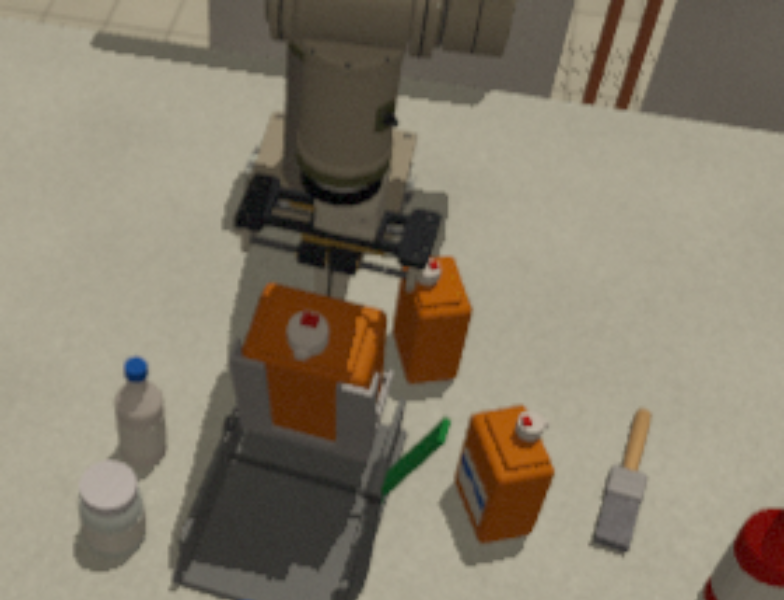

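The picture shows the fingers centred on the jug's front face, with the jug tilting in its cradle. The force is low, so I'll continue.

>>> apply_moves --series '[[[5,0,0],[0,0,0]],[[5,0,0],[0,0,0]],[[5,0,0],[0,0,0]],[[5,0,0],[0,0,0]],[[5,0,0],[0,0,0]],[[5,0,0],[0,0,0]],[[5,0,0],[0,0,0]],[[5,0,0],[0,0,0]],[[5,0,0],[0,0,0]],[[5,0,0],[0,0,0]],[[5,0,0],[0,0,0]],[[5,0,0],[0,0,0]]]'

```text
t: 4.15
tool_pos: [0.5292, 0.0692, 0.4322]
orientation: [3.139, -0.119, 0.001]
force: [-0.7, -1.1, 3.0]
opening: 0.0002
gripper_force: 1.5
```

>>> apply_moves --series '[[[5,0,0],[0,0,0]],[[5,0,0],[0,0,0]],[[5,0,0],[0,0,0]],[[5,0,0],[0,0,0]],[[5,0,0],[0,0,0]],[[5,0,0],[0,0,0]],[[5,0,0],[0,0,0]],[[5,0,0],[0,0,0]],[[5,0,0],[0,0,0]],[[5,0,0],[0,0,0]],[[5,0,0],[0,0,0]],[[5,0,0],[0,0,0]]]'

```text
t: 5.15
tool_pos: [0.5892, 0.065, 0.4317]
orientation: [3.139, -0.118, -0.0]
force: [-0.3, -0.6, -0.4]
opening: 0.0004
gripper_force: 0.0
```

```bash
python3 - <<'E'
from h import *
p,d=robot.read_camera('scene'); cv2.imwrite('pics/s2.png',cv2.resize(p[60:320,200:480],(646,600)))
print(robot.read_state()['force'])
E
```

```text
[-0.64486691  0.1400241  -0.66002294]
```

View pics/s2.png

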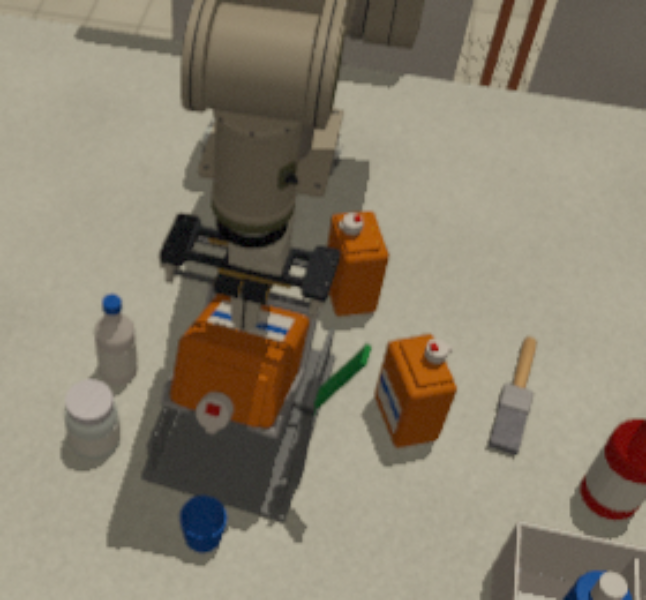

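The picture shows the jug past its balance point and sinking away from the fingers, with the force near zero. The keeper's tip is at crop pixel (368,348), untouched. I'll lift off, go over to the keeper's outer side and wait there while the jug sinks.

>>> apply_moves --series '[[[0,0,-32],[0,0,0]],[[0,0,-32],[0,0,0]],[[0,0,-31],[0,0,0]],[[7,-30,0],[0,0,0]],[[7,-30,0],[0,0,0]],[[7,-30,0],[0,0,0]],[[7,-30,0],[0,0,0]],[[7,-30,0],[0,0,0]],[[7,-31,0],[0,0,0]],[[0,0,0],[0,0,0]],[[0,0,0],[0,0,0]],[[0,0,0],[0,0,0]]]'

```text
t: 6.2
tool_pos: [0.6442, 0.2422, 0.5265]
orientation: [3.139, -0.118, -0.001]
force: [-0.3, 0.1, -0.2]
opening: 0.0007
gripper_force: 0.0
```

>>> apply_moves --series '[[[0,0,19],[0,0,0]],[[0,0,19],[0,0,0]],[[0,0,19],[0,0,0]],[[0,0,0],[0,0,0]],[[0,0,0],[0,0,0]],[[0,0,0],[0,0,0]],[[0,0,0],[0,0,0]],[[0,0,0],[0,0,0]],[[0,0,0],[0,0,0]],[[0,0,0],[0,0,0]],[[0,0,0],[0,0,0]],[[0,0,0],[0,0,0]]]'

```text
t: 7.2
tool_pos: [0.6441, 0.2424, 0.4698]
orientation: [-3.139, 0.118, -0.0]
force: [0.0, -0.2, 1.2]
opening: 0.0004
gripper_force: 0.0
```

>>> apply_moves --series '[[[0,0,0],[0,0,0]],[[0,0,0],[0,0,0]],[[0,0,0],[0,0,0]],[[0,0,0],[0,0,0]],[[0,0,0],[0,0,0]],[[0,0,0],[0,0,0]],[[0,0,0],[0,0,0]],[[0,0,0],[0,0,0]],[[0,0,0],[0,0,0]],[[0,0,0],[0,0,0]],[[0,0,0],[0,0,0]],[[0,0,0],[0,0,0]]]'

```text
t: 8.2
tool_pos: [0.6441, 0.2423, 0.4698]
orientation: [-3.139, 0.118, -0.0]
force: [0.4, -0.5, -0.6]
opening: 0.0003
gripper_force: 0.0
```

>>> apply_moves --series '[[[0,0,0],[0,0,0]],[[0,0,0],[0,0,0]],[[0,0,0],[0,0,0]],[[0,0,0],[0,0,0]],[[0,0,0],[0,0,0]],[[0,0,0],[0,0,0]],[[0,0,0],[0,0,0]],[[0,0,0],[0,0,0]],[[0,0,0],[0,0,0]],[[0,0,0],[0,0,0]],[[0,0,0],[0,0,0]],[[0,0,0],[0,0,0]]]'

```text
t: 9.2
tool_pos: [0.6441, 0.2423, 0.4697]
orientation: [3.139, -0.118, -0.0]
force: [0.4, -0.6, -0.4]
opening: 0.0006
gripper_force: 0.0
```

```bash
cat > look.py <<'E'
from h import *
import sys
p,d=robot.read_camera('scene'); cv2.imwrite(f'pics/{sys.argv[1]}.png',cv2.resize(p[60:320,200:480],(646,600)))
vv,uu=np.mgrid[:420,:560]; W=world('scene',d,np.c_[uu.ravel(),vv.ravel()]).reshape(420,560,3)
h=cv2.cvtColor(p,cv2.COLOR_BGR2HSV).astype(int);H,S,V=h[...,0],h[...,1],h[...,2]
def st(q):
    r=q-[.532,.070,0];return np.c_[r[:,0]*.997-r[:,1]*.075,r[:,0]*.075+r[:,1]*.997,q[:,2]]*1000
a=st(W[(H>4)&(H<16)&(S>150)&(d>0)]); a=a[(a[:,0]>-20)&(a[:,0]<240)&(abs(a[:,1])<80)]
print('jug',np.percentile(a,[3,50,97],axis=0).round())
up=a[(abs(a[:,1])<60)&(a[:,0]>20)&(a[:,0]<170)&(a[:,2]>165)]
if len(up)>20: print('top plane',np.polyfit(up[:,0],up[:,2],1).round(3))
g=st(W[(H>50)&(H<85)&(S>120)&(d>0)]); g=g[(g[:,0]>50)&(g[:,0]<150)]
print('keeper',g.min(0).round(),g.max(0).round(),len(g)); print(robot.read_state()['t'],robot.read_state()['tool_pos'])
E
python3 look.py s3
```

```text
jug [[ 11. -61. 110.]
 [150.   7. 178.]
 [189.  62. 183.]]
top plane [ -0.    180.377]
keeper [  50. -688.    3.] [134. 203. 469.] 636
9.25 [0.64414314 0.24233699 0.46975827]
```

View pics/s3.png

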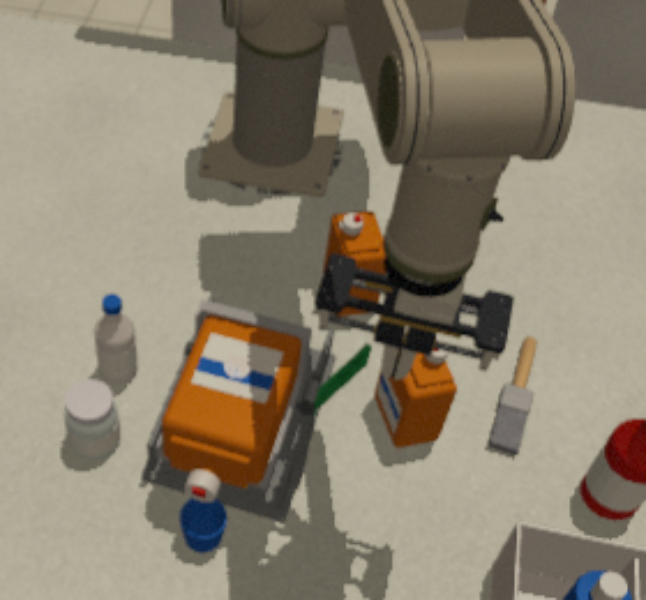

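The jug lies fully down: its top plane is level at z≈180 mm, its extent matches, and the cap is over the cup. I'll now swing the keeper along an arc about its hinge.

>>> apply_moves --series '[[[0,12,0],[0,0,0]],[[0,12,0],[0,0,0]],[[0,12,0],[0,0,0]],[[0,12,0],[0,0,0]],[[0,12,0],[0,0,0]],[[0,0,0],[0,0,0]]]'

```text
t: 9.75
tool_pos: [0.6397, 0.1794, 0.47]
orientation: [3.138, -0.122, 0.0]
force: [0.1, 0.0, -0.1]
opening: 0.0005
gripper_force: 0.0
```

>>> apply_moves --series '[[[0,13,2],[0,0,0]],[[0,13,3],[0,0,0]],[[0,12,4],[0,0,0]],[[0,11,5],[0,0,0]],[[0,10,7],[0,0,0]],[[0,10,7],[0,0,0]],[[0,8,9],[0,0,0]],[[0,8,10],[0,0,0]],[[0,6,11],[0,0,0]],[[0,5,12],[0,0,0]],[[0,3,12],[0,0,0]],[[0,0,0],[0,0,0]]]'

```text
t: 10.75
tool_pos: [0.6314, 0.0832, 0.3834]
orientation: [3.139, -0.119, -0.009]
force: [-0.8, -0.7, -0.9]
opening: 0.0007
gripper_force: 0.0
```

```bash
python3 look.py s4
```

```text
jug [[ 29. -62. 107.]
 [162.   3. 177.]
 [189.  62. 184.]]
top plane [-9.00000e-03  1.83025e+02]
keeper [  50. -690.    1.] [136.  88. 381.] 781
10.8 [0.63158148 0.08364148 0.38491613]
```

View pics/s4.png

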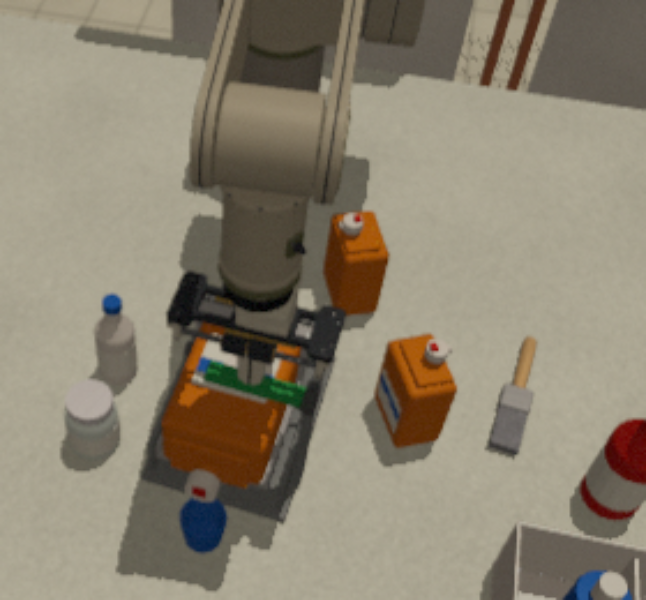

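The picture shows the keeper almost level across the jug, under the fingers. The tip is at z≈0.199, about 8 mm short of the stop, so I'll press down gently.

>>> apply_moves --series '[[[0,2,3],[0,0,0]],[[0,0,3],[0,0,0]],[[0,0,2],[0,0,0]],[[0,0,0],[0,0,0]]]'

```text
t: 11.13
tool_pos: [0.6322, 0.082, 0.3813]
orientation: [3.139, -0.118, 0.003]
force: [-1.6, -0.2, 5.4]
opening: 0.0003
gripper_force: 2.8
```

>>> apply_moves --series '[[[0,0,2],[0,0,0]],[[0,0,2],[0,0,0]],[[0,0,0],[0,0,0]]]'

```text
t: 11.38
tool_pos: [0.6321, 0.082, 0.3809]
orientation: [3.139, -0.117, 0.006]
force: [-12.7, -2.1, 22.6]
opening: 0.0003
gripper_force: 11.9
```

The force climbed to 22 N with no further travel, so the keeper is on its stop. I'll retreat upward and check.

>>> apply_moves --series '[[[0,0,-6],[0,0,0]],[[0,0,-20],[0,0,0]],[[0,0,-40],[0,0,0]],[[0,0,-40],[0,0,0]],[[-40,0,0],[0,0,0]],[[-40,0,0],[0,0,0]],[[-40,0,0],[0,0,0]],[[-40,0,0],[0,0,0]],[[-40,0,0],[0,0,0]],[[0,0,0],[0,0,0]],[[0,0,0],[0,0,0]]]'

```text
t: 12.3
tool_pos: [0.4309, 0.0972, 0.4828]
orientation: [-3.139, 0.116, -0.005]
force: [-0.2, 0.3, 0.9]
opening: 0.0002
gripper_force: 0.0
```

```bash
python3 look.py s5; python3 - <<'E'
from h import *
p,d=robot.read_camera('scene')
vv,uu=np.mgrid[:420,:560]; W=world('scene',d,np.c_[uu.ravel(),vv.ravel()]).reshape(420,560,3)
h=cv2.cvtColor(p,cv2.COLOR_BGR2HSV).astype(int)
q=W[(h[...,0]>50)&(h[...,0]<85)&(h[...,1]>120)&(W[...,0]>.58)&(W[...,0]<.7)&(W[...,1]>-.05)&(W[...,1]<.2)]
q=q[q[:,2]>.183]; print(len(q),q.min(0).round(3),q.max(0).round(3),np.polyfit(q[:,1],q[:,2],1),robot.read_state()['force'])
E
```

```text
jug [[ 11. -62. 108.]
 [152.   3. 178.]
 [189.  62. 184.]]
top plane [-2.00000e-03  1.80469e+02]
keeper [  50. -689.    4.] [133.  87. 203.] 845
12.35 [0.43221732 0.09707382 0.48283533]
362 [0.616 0.029 0.188] [0.654 0.149 0.202] [0.00302905 0.19497798] [-0.44550049  1.34356501  0.09639672]
```

View pics/s5.png

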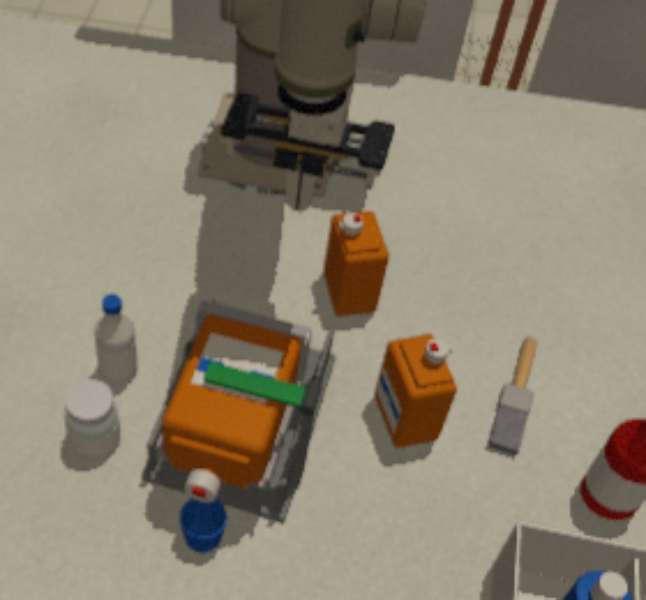

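The keeper lies level across the flat jug (slope 0.003), the bystanders are unmoved and the robot is clear. I'm handing the job in.

```bash
python3 -c "
from plant import robot
print(robot.close_job())"
```

```text
the job is handed in; nothing more can be done
None
```

The jug lies fully down in its cradle with its tap over the cup, the keeper is flat across it, the bystanders look unmoved in the last picture, and the job is handed in, though no verdict came back.

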